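# Unlock the carving chest and clip the honing steel into its stand

## Robot

A 7-joint arm with a two-finger parallel gripper is mounted at the origin on the work surface. World frame = base frame: x ahead of the robot, y to its left, z up, the work surface at z = 0. Lengths are in m, angles in rad, forces in N, time in s.
With the tool pointing down it reaches from about 0.425 to 0.875 m from the base axis. Payload 9.9 kg.
Tool frame: the origin (TCP) lies midway between the tips of the shut fingers; the grasp point (between the pads) lies 19 mm behind it; z points along the fingers, y is the line along which they close (so a half turn about z gives the same grasp; the last joint's range is limited). The gripper opens to 85 mm and grips with 20 to 120 N. Pads are 22 mm wide; open, the fingers measure 114 mm over their backs; the gripper's body (76 mm by 85 mm) begins 54 mm behind the grasp point. The pads swing forward as they close: fully open they stand 13 mm farther back than shut.
Start: joints at [-1.22, 0.576, 0.025, 1.437, -0.015, 1.129, -0.057], TCP at [0.284, 0.612, 0.231] pointing down, gripper open.
Joint ranges: [-2.76, 2.76], [-0.34, 2.15], [-1.52, 1.57], [0.19, 2.46], [-1.09, 4.23], [0.17, 1.99], [-2.82, 2.82]. Speed limits (rad/s): [2.22, 2.22, 3.01, 3.01, 3.14, 3.14, 3.14].

## Interface

Orientations are given as a rotation vector (axis times angle).
In Python, from station import get_obs, grab_frame, camera_model, sign_off gives the robot as it stands.
- The arm moves only by the tool drive_tool, never from a script. Its argument "commands" is a list of rows, each an object of numbers: "tx", "ty", "tz": the shift along the world's x, y, z in mm; "ax", "ay", "az": the turn, a rotation vector about the world's x, y, z in degrees; "grip": the opening, from 0 (shut) to 1 (fully open). In form: [{"tx": .., "ty": .., "tz": .., "ax": .., "ay": .., "az": .., "grip": ..}, ...]. A call has 1 to 20 rows; each row is the pose to reach, as a shift and turn from the pose commanded when the call began; what a row does not reach only later rows make up. A row lasts 1/12 s, in which the tool goes at most 41.7 mm and 7.16 degrees, less where a joint would pass 70% of its speed; a pose out of reach is approached as far as the arm can. A call with a gripper value outside its range is refused whole. The fingers move at their own pace and stop on an object; "force" is the grip in N (left out, the last holds). Time passes only in rows, so rows that repeat a pose let the fingers close. It gives the time, the measured TCP pose, the force, the opening and the grip force at its end, in the units of the state.
- get_obs(): the state, without advancing time (a new reading comes with each control period).
- grab_frame(name): name is "side" or "top"; returns (picture, depth): 420x560x3 uint8, blue, green, red; 420x560 float32, m along the optical axis (not along the pixel's ray), 0 where there is no reading.
- camera_model(name): a dict with "intrinsics" (3x3 intrinsics, pixels), "rvec" (rotation vector, rad) and "tvec" (3), from world to camera coordinates, as OpenCV has them. Camera axes: x right, y down, z forward; pixel columns grow to the right and rows downward; lengths in m; the calibration is good to about 2 mm. A picture is of the moment at which its call begins. camera_model takes no time and is no camera call.
- sign_off(): hands the job in; it is judged then, once.
The state is a dict: "clock": time; "q": joint angles; "qvel": joint speeds; "effort": joint torques, N m; "ee_pos": TCP position; "ee_rot": TCP orientation; "contact_force": force on the tool from outside, world axes, zero at the start; "wrist_torque": the same for the moment, N m; "opening": finger opening in m; "finger_force": force on a finger pad.
Only numpy, scipy, OpenCV 4.12 (cv2) and the standard library are available. Lean on these libraries where they do the work, as an engineer would, in place of code of your own. Each camera call takes 0.05 s, during which the arm holds its last target. There are 200 camera calls.

## Task

Get the carving station ready: draw the locking pin straight up out of the chest's lid and park it in the notch bracket on the chest's side, pushed to the end of the notch and hanging upright on its collar. Then slide the lid fully open and leave it open, lift the honing steel out, and press it level down past the sprung jaw of the clip stand until it lies on the bottom of both forks, centred between them, with the jaw closed over it. Leave the other tableware where it stands.

Things in the scene. Friction and masses are not known exactly. Their poses are not given: they have to be found in the camera images.
- chest: Fixed wooden carving chest, 140 (x) x 240 (y) x 77 mm high with lid; 8 mm walls with rims 70 mm high, floor 8 mm. Origin: underside centre; x points away from the robot, z up. Lock block (40 x 44 mm) outside its -x face at (-90, -80). Inside, the honing steel lies along y at x = 0, axis 48 mm above the table, in slotted rests 10 mm thick at y = -7 and +73.
- lid (a joint): Slide of the flat wooden lid (140 x 244 x 6 mm, top 77 mm above the table) along the chest's +x, m: 0 shut, 0.140 fully open at its stop. A steel lug on its front edge carries the pin hole: the pin locks it. Friction about 1.5 N; it stays where left. Open, it clears the chest's inside fully and overhangs the +x side.
- lid_handle (a point): Centre of the steel bar handle on the lid: 12 mm wide (x), 12 mm high, 100 mm long along the chest's y, 111 mm above the table, with a 28 mm gap under it; at chest (-42, +30) mm when shut; moves with the lid. Axes as the chest's.
- pin: Loose locking pin, 112 mm long, upright in the bore at the start. Origin: on its axis at the underside of the collar, z up to the knob. Steel shaft 12 mm in diameter, 62 mm down from the origin, tapered tip; collar 26 mm in diameter, 8 mm thick; then a dark wooden knob 22 mm in diameter from 8 to 50 mm above the origin. About 0.1 kg.
- chest_bore (a point): Centre of the bore's mouth, on top of the lid's steel lug when shut, 77 mm above the table, at chest (-90, -80) mm; fixed to the chest. The bore is 15 mm wide, straight down; the pin must rise 62 mm to be clear.
- chest_notch (a point): Where the pin's origin belongs when parked: top of the steel notch bracket (plate 8 mm thick), 77 mm above the table, on the chest's -y side at chest (-8, -152) mm. Its slot, 15 mm wide, runs along the chest's x, with a flared open mouth 46 mm to -x of this point and its closed end 8 mm to +x. The shaft enters sideways; the collar rests on the plate. Axes as the chest's.
- steel: Loose honing steel, 200 mm long. Origin: on its axis at mid-shaft; x along it, away from the handle. Shaft 12 mm in diameter from x = -62 to +62; guard disc 26 mm in diameter from -68 to -62; black handle 22 mm in diameter to -138. About 0.16 kg, balance point about 30 mm towards the handle. Starts in the shut chest, handle to the chest's -y, origin near chest y = +32 mm.
- stand: Fixed clip stand, dark wooden base 130 x 90 x 12 mm. Origin: underside centre; x along the slot for the steel, y towards the jaw. Aluminium forks 8 mm thick at x = -40 and +40; slots 15 mm wide (y -7.5 to 7.5), floors 62 mm above the table; flared tines up to 98 mm on the -y side, short ones (74 mm) on the +y side. Between the forks nothing stands higher than 27 mm.
- clip_seat (a point): Where the honing steel's origin belongs: on the slot's axis midway between the forks, 68 mm above the table. x along the slot, y towards the jaw, z up; the handle may point to either end.
- jaw (a joint): Angle of the sprung jaw, rad: 0 closed, up to 0.45 when pushed aside to the stand's +y. One part, hinged 20 mm above the table, with two arms at x = -50 and +50; each has a ramped nose over the slot, 77 to 101 mm above the table, that guides the rod down. Pressing the steel straight down takes about 5 to 8 N; then the jaw snaps back to 0 over it.
- glass_a: Wine glass, 200 mm high, 72 mm wide; bystander. Origin: underside centre.
- glass_b: Narrower wine glass, 200 mm high, foot 68 mm; bystander. Origin: underside centre.
- candle: Stemmed glass candle holder with white candle, 172 mm high, foot 72 mm; bystander. Origin: underside centre.
- mill: Dark wooden pepper mill, 165 mm high, 54 mm wide; bystander. Origin: underside centre.
- side_plate: White side plate, 156 mm across; bystander. Origin: underside centre.
- fork: Steel table fork lying flat, 195 mm long along its x; bystander.
- table_knife: Steel table knife lying flat, 210 mm long along its x; bystander.

How it is judged:
By the outcome, as a careful person would: the job done as asked, in the order asked, and still so for the second after the job is handed in, with the robot touching nothing.
It also fails if it takes over 64 s, if anything falls off the work surface, if the arm or the gripper's body presses on something with over 40 N, if the wrist force passes 120 N, or if a joint passes its speed limit or range.

## Working session

There is one attempt and no reset: what is moved stays moved. The work goes in short steps, Python scripts to look and compute and a tool call to move; the robot and the scene stay as the last step left them, time stands still between calls to the robot, and variables do not carry over. Pictures are saved under pics/ and viewed, at most 10 in all, crops included, and the job is handed in when it is done.

Besides the shell and the picture viewer there is one more tool, called after ">>>" as name(argument=value, ...) on one line, values as JSON. drive_tool: Moves the arm, as the interface text tells. Its arguments: {"type":"object","properties":{"commands":{"type":"array","items":{"type":"object","properties":{"tx":{"type":"number"},"ty":{"type":"number"},"tz":{"type":"number"},"ax":{"type":"number"},"ay":{"type":"number"},"az":{"type":"number"},"grip":{"type":"number"}}}},"force":{"type":"number"}},"required":["commands"]}

```bash
mkdir -p pics; cat > h.py <<'E'
import numpy as np, cv2
from station import *
def cam(n):
    m=camera_model(n); K=np.array(m["intrinsics"],float); R=cv2.Rodrigues(np.array(m["rvec"],float))[0]; t=np.array(m["tvec"],float).ravel()
    return K,R,t
def cloud(n,d):
    K,R,t=cam(n); v,u=np.mgrid[0:d.shape[0],0:d.shape[1]]
    c=np.stack([(u-K[0,2])/K[0,0]*d,(v-K[1,2])/K[1,1]*d,d],-1)
    P=(c-t)@R; P[d<=0]=np.nan
    return P
def atz(n,u,v,z):
    K,R,t=cam(n); r=R.T@np.linalg.inv(K)@[u,v,1]; o=-R.T@t
    return o+r*(z-o[2])/r[2]
def proj(n,p):
    K,R,t=cam(n); c=K@(R@np.array(p)+t); return c[:2]/c[2]
E
python3 - <<'E'
from h import *
for n in("top","side"):
    p,d=grab_frame(n); cv2.imwrite(f"pics/{n}0.png",p); np.save(f"{n}0.npy",d)
    K,R,t=cam(n); print(n,-R.T@t,K[0,0],R[2])
o=get_obs(); print(o)
E
```

```text
top [0.40498248 0.01379671 1.56351732] 470.00585311141356 [ 0.09040915  0.00201658 -0.99590267]
side [ 0.39133413 -0.86527039  0.80484443] 458.0188459100779 [ 0.12045676  0.77123669 -0.62504731]
{'clock': 0.1, 'q': array([-1.21980533,  0.5764582 ,  0.02486238,  1.4378377 , -0.01501953,
        1.12895192, -0.05650275]), 'qvel': array([ 0.00068377, -0.00108788, -0.00189016, -0.00104584, -0.00060455,
       -0.00051938,  0.00064129]), 'effort': array([ 4.75536843e-03, -7.67308402e+01,  2.25756213e+00, -2.86604655e+01,
        1.59575179e-02,  8.63695925e-03, -4.81137442e-05]), 'ee_pos': array([0.28415228, 0.61183911, 0.23051753]), 'ee_rot': array([-6.77533401e-01, -3.06740309e+00,  2.27526590e-03]), 'contact_force': array([-0.04331897, -0.3625664 , -0.30855573]), 'wrist_torque': array([0.02331267, 0.02700377, 0.02104238]), 'finger_force': 0.0, 'opening': 0.0855560227199476}
```

View pics/top0.png

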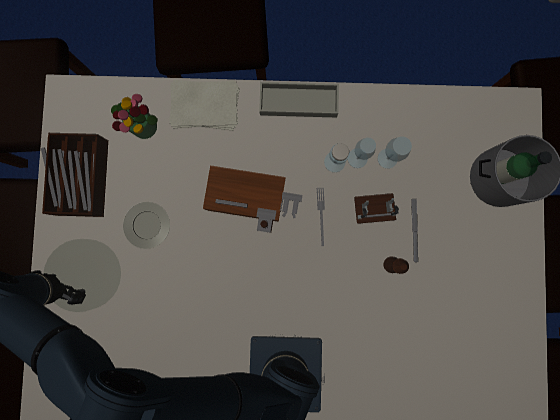

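View pics/side0.png

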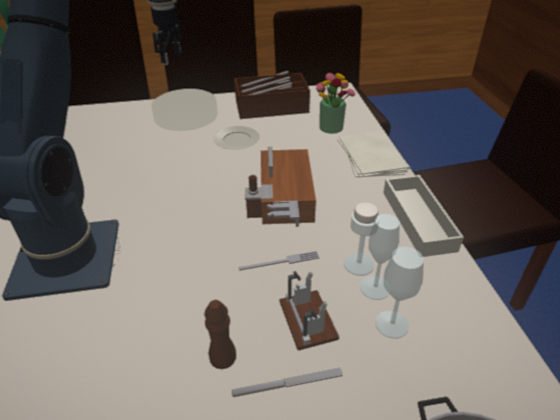

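The top view shows the chest at about (245,193), the lock block and pin at (266,220), the notch bracket at (291,203) and the stand at (376,208). The glasses and candle are at (340–400,150), the fork is at (321,215) and the mill is at (396,265). Next I'll measure the chest and stand.

```bash
python3 - <<'E'
from h import *
p=cv2.imread("pics/top0.png"); d=np.load("top0.npy"); P=cloud("top",d)
hsv=cv2.cvtColor(p,cv2.COLOR_BGR2HSV)
def rect(box,zlo,zhi,zt,hm=True):
    u0,v0,u1,v1=box; m=np.zeros(d.shape,np.uint8)
    s=np.s_[v0:v1,u0:u1]
    mm=(P[...,2]>zlo)&(P[...,2]<zhi)
    if hm: mm&=(hsv[...,1]>80)&(hsv[...,0]<25)
    m[s]=mm[s]
    m=cv2.morphologyEx(m,cv2.MORPH_CLOSE,np.ones((9,9)))
    m=cv2.morphologyEx(m,cv2.MORPH_OPEN,np.ones((5,5)))
    v,u=np.nonzero(m); 
    X=np.array([atz("top",a,b,zt)[:2] for a,b in zip(u,v)],np.float32)
    print(len(u),cv2.minAreaRect(X),"z med",np.nanmedian(P[...,2][m>0]))
rect((195,155,292,230),.06,.095,.077)
rect((345,185,405,230),-.01,.04,.012)
for n,b in(("c",(190,150,310,240)),("s",(345,180,425,240))):
    u0,v0,u1,v1=b; c=cv2.resize(p[v0:v1,u0:u1],None,fx=6,fy=6,interpolation=cv2.INTER_CUBIC); c=cv2.convertScaleAbs(c,alpha=1.5)
    cv2.imwrite(f"pics/crop{n}.png",c)
# heights of tall stuff
def blob(name,box,zlo,zhi):
    u0,v0,u1,v1=box; q=P[v0:v1,u0:u1].reshape(-1,3); q=q[(q[:,2]>zlo)&(q[:,2]<zhi)]
    print(name,len(q),q.mean(0).round(3),q.min(0).round(3),q.max(0).round(3)) if len(q) else print(name,0)
blob("knob",(255,205,280,235),.1,.16)
blob("handle",(205,190,260,212),.1,.125)
blob("stand tines",(350,185,405,225),.06,.12)
blob("notch",(282,185,306,222),.06,.09)
blob("mill",(378,250,415,280),.1,.2)
blob("glasses",(320,130,415,175),.1,.25)
E
```

```text
Traceback (most recent call last):
  File "h.py", line 12, in atz
    K,R,t=cam(n); r=R.T@np.linalg.inv(K)@[u,v,1]; o=-R.T@t
          ~~~^^^
  File "h.py", line 4, in cam
    m=camera_model(n); K=np.array(m["intrinsics"],float); R=cv2.Rodrigues(np.array(m["rvec"],float))[0]; t=np.array(m["tvec"],float).ravel()
ValueError: time passes only in moves, steps and waits
```

Camera model calls are evidently rate-limited, so I'll cache them.

```bash
sed -i 's/^def cam(n)/import functools\n@functools.cache\ndef cam(n)/' h.py; cat > m.py <<'E'
from h import *
p=cv2.imread("pics/top0.png"); d=np.load("top0.npy"); P=cloud("top",d)
hsv=cv2.cvtColor(p,cv2.COLOR_BGR2HSV)
def rect(box,zlo,zhi,zt,hm=True):
    u0,v0,u1,v1=box; m=np.zeros(d.shape,np.uint8)
    s=np.s_[v0:v1,u0:u1]
    mm=(P[...,2]>zlo)&(P[...,2]<zhi)
    if hm: mm&=(hsv[...,1]>80)&(hsv[...,0]<25)
    m[s]=mm[s]
    m=cv2.morphologyEx(m,cv2.MORPH_CLOSE,np.ones((9,9)))
    m=cv2.morphologyEx(m,cv2.MORPH_OPEN,np.ones((5,5)))
    v,u=np.nonzero(m); 
    X=np.array([atz("top",a,b,zt)[:2] for a,b in zip(u,v)],np.float32)
    print(len(u),cv2.minAreaRect(X),"z med",np.nanmedian(P[...,2][m>0]))
rect((195,155,292,230),.06,.095,.077)
rect((345,185,405,230),-.01,.04,.012)
for n,b in(("c",(190,150,310,240)),("s",(345,180,425,240))):
    u0,v0,u1,v1=b; c=cv2.resize(p[v0:v1,u0:u1],None,fx=6,fy=6,interpolation=cv2.INTER_CUBIC); c=cv2.convertScaleAbs(c,alpha=1.5)
    cv2.imwrite(f"pics/crop{n}.png",c)
def blob(name,box,zlo,zhi):
    u0,v0,u1,v1=box; q=P[v0:v1,u0:u1].reshape(-1,3); q=q[(q[:,2]>zlo)&(q[:,2]<zhi)]
    print(name,len(q),q.mean(0).round(3),q.min(0).round(3),q.max(0).round(3)) if len(q) else print(name,0)
blob("knob",(255,205,280,235),.1,.16)
blob("handle",(205,190,260,212),.1,.125)
blob("stand tines",(350,185,405,225),.06,.12)
blob("notch",(282,185,306,222),.06,.09)
blob("mill",(378,250,415,280),.1,.2)
blob("glasses",(320,130,415,175),.1,.25)
E
python3 m.py
```

```text
3167 ((0.5785370469093323, 0.14757119119167328), (0.24404297769069672, 0.1408018171787262), 82.68782806396484) z med 0.07789878030089782
1027 ((0.5467406511306763, -0.28197982907295227), (0.0884682834148407, 0.12939734756946564), 6.567790985107422) z med 0.014106260825149045
knob 45 [0.479 0.079 0.124] [0.469 0.069 0.101] [0.49  0.091 0.134]
handle 129 [0.541 0.181 0.117] [0.529 0.132 0.105] [0.552 0.232 0.124]
stand tines 133 [ 0.544 -0.286  0.084] [ 0.513 -0.339  0.06 ] [ 0.572 -0.231  0.108]
notch 311 [ 0.554 -0.001  0.078] [ 0.504 -0.035  0.064] [0.606 0.027 0.087]
mill 202 [ 0.364 -0.334  0.147] [ 0.34  -0.358  0.109] [ 0.386 -0.317  0.171]
glasses 1203 [ 0.706 -0.238  0.181] [ 0.671 -0.352  0.119] [ 0.746 -0.116  0.21 ]
```

View pics/cropc.png

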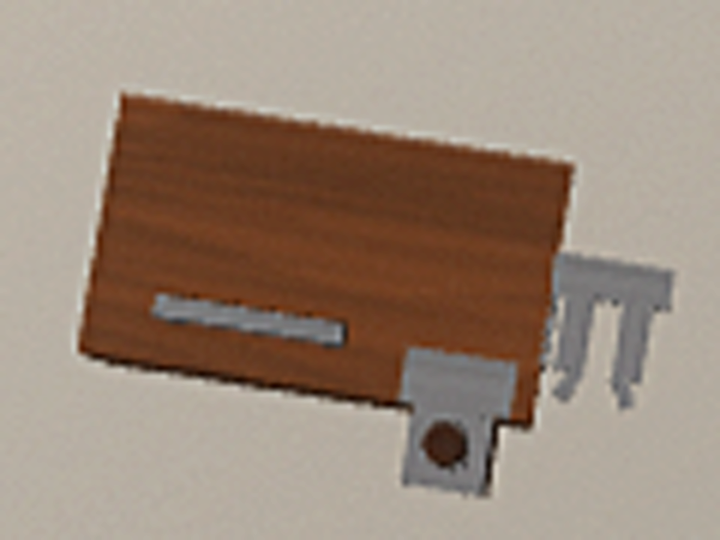

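View pics/crops.png

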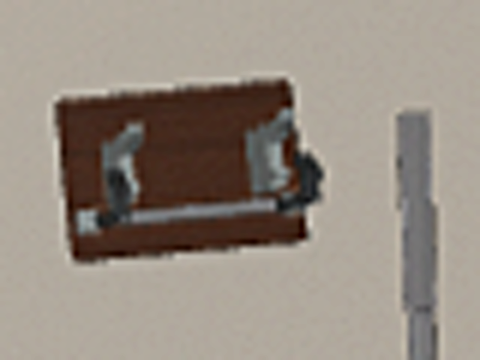

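The views agree with each other. The knob is at (0.479, 0.079) and the chest fit predicts (0.479, 0.0796), with a yaw of -7.3°. The jaw is on the robot side of the stand, and the slot yaw is 96.6°. First move is above the pin.

>>> drive_tool(commands=[{"tx":195,"ty":-532,"tz":-40,"az":-72.4,"grip":0.5},{"tx":195,"ty":-532,"tz":-40,"az":-72.4,"grip":0.5},{"tx":195,"ty":-532,"tz":-40,"az":-72.4,"grip":0.5},{"tx":195,"ty":-532,"tz":-40,"az":-72.4,"grip":0.5},{"tx":195,"ty":-532,"tz":-40,"az":-72.4,"grip":0.5},{"tx":195,"ty":-532,"tz":-40,"az":-72.4,"grip":0.5},{"tx":195,"ty":-532,"tz":-40,"az":-72.4,"grip":0.5},{"tx":195,"ty":-532,"tz":-40,"az":-72.4,"grip":0.5},{"tx":195,"ty":-532,"tz":-40,"az":-72.4,"grip":0.5},{"tx":195,"ty":-532,"tz":-40,"az":-72.4,"grip":0.5},{"tx":195,"ty":-532,"tz":-40,"az":-72.4,"grip":0.5},{"tx":195,"ty":-532,"tz":-40,"az":-72.4,"grip":0.5},{"tx":195,"ty":-532,"tz":-40,"az":-72.4,"grip":0.5},{"tx":195,"ty":-532,"tz":-40,"az":-72.4,"grip":0.5},{"tx":195,"ty":-532,"tz":-40,"az":-72.4,"grip":0.5},{"tx":195,"ty":-532,"tz":-40,"az":-72.4,"grip":0.5},{"tx":195,"ty":-532,"tz":-40,"az":-72.4,"grip":0.5},{"tx":195,"ty":-532,"tz":-40,"az":-72.4,"grip":0.5},{"tx":195,"ty":-532,"tz":-40,"az":-72.4,"grip":0.5}], force=40)

```text
invalid input
```

>>> drive_tool(commands=[{"tx":195,"ty":-532,"tz":-40,"ax":0,"ay":0,"az":-72.4,"grip":0.5},{"tx":195,"ty":-532,"tz":-40,"ax":0,"ay":0,"az":-72.4,"grip":0.5}], force=40)

```text
clock: 0.27
ee_pos: [0.3115, 0.5347, 0.2242]
ee_rot: [-1.056, -2.957, 0.001]
contact_force: [2.5, -0.6, 0.8]
opening: 0.0641
finger_force: 0.0
```

>>> drive_tool(commands=[{"tx":166.4,"ty":-454,"tz":-34,"ax":0,"ay":0,"az":-58.1,"grip":0.5},{"tx":166.4,"ty":-454,"tz":-34,"ax":0,"ay":0,"az":-58.1,"grip":0.5},{"tx":166.4,"ty":-454,"tz":-34,"ax":0,"ay":0,"az":-58.1,"grip":0.5},{"tx":166.4,"ty":-454,"tz":-34,"ax":0,"ay":0,"az":-58.1,"grip":0.5},{"tx":166.4,"ty":-454,"tz":-34,"ax":0,"ay":0,"az":-58.1,"grip":0.5},{"tx":166.4,"ty":-454,"tz":-34,"ax":0,"ay":0,"az":-58.1,"grip":0.5},{"tx":166.4,"ty":-454,"tz":-34,"ax":0,"ay":0,"az":-58.1,"grip":0.5},{"tx":166.4,"ty":-454,"tz":-34,"ax":0,"ay":0,"az":-58.1,"grip":0.5},{"tx":166.4,"ty":-454,"tz":-34,"ax":0,"ay":0,"az":-58.1,"grip":0.5},{"tx":166.4,"ty":-454,"tz":-34,"ax":0,"ay":0,"az":-58.1,"grip":0.5},{"tx":166.4,"ty":-454,"tz":-34,"ax":0,"ay":0,"az":-58.1,"grip":0.5},{"tx":166.4,"ty":-454,"tz":-34,"ax":0,"ay":0,"az":-58.1,"grip":0.5},{"tx":166.4,"ty":-454,"tz":-34,"ax":0,"ay":0,"az":-58.1,"grip":0.5},{"tx":166.4,"ty":-454,"tz":-34,"ax":0,"ay":0,"az":-58.1,"grip":0.5},{"tx":166.4,"ty":-454,"tz":-34,"ax":0,"ay":0,"az":-58.1,"grip":0.5}], force=40)

```text
clock: 1.52
ee_pos: [0.479, 0.0809, 0.1912]
ee_rot: [-2.358, -2.075, 0.0]
contact_force: [0.4, 0.6, -0.5]
opening: 0.0427
finger_force: 0.0
```

>>> drive_tool(commands=[{"tx":0,"ty":-1,"tz":-40,"ax":0,"ay":0,"az":0,"grip":0.5},{"tx":0,"ty":-1,"tz":-70,"ax":0,"ay":0,"az":0,"grip":0.5},{"tx":0,"ty":-1,"tz":-90,"ax":0,"ay":0,"az":0,"grip":0.5},{"tx":0,"ty":-1,"tz":-100,"ax":0,"ay":0,"az":0,"grip":0.5},{"tx":0,"ty":-1,"tz":-100,"ax":0,"ay":0,"az":0,"grip":0.5},{"tx":0,"ty":-1,"tz":-100,"ax":0,"ay":0,"az":0,"grip":0.2},{"tx":0,"ty":-1,"tz":-100,"ax":0,"ay":0,"az":0,"grip":0.2},{"tx":0,"ty":-1,"tz":-100,"ax":0,"ay":0,"az":0,"grip":0.2},{"tx":0,"ty":-1,"tz":-100,"ax":0,"ay":0,"az":0,"grip":0.1},{"tx":0,"ty":-1,"tz":-100,"ax":0,"ay":0,"az":0,"grip":0.1}], force=40)

```text
clock: 2.35
ee_pos: [0.4786, 0.08, 0.092]
ee_rot: [-2.357, -2.075, -0.0]
contact_force: [-4.3, 3.0, 3.1]
opening: 0.0211
finger_force: 39.4
```

>>> drive_tool(commands=[{"tx":0,"ty":0,"tz":10,"ax":0,"ay":0,"az":0,"grip":0.1},{"tx":0,"ty":0,"tz":20,"ax":0,"ay":0,"az":0,"grip":0.1},{"tx":0,"ty":0,"tz":35,"ax":0,"ay":0,"az":0,"grip":0.1},{"tx":0,"ty":0,"tz":50,"ax":0,"ay":0,"az":0,"grip":0.1},{"tx":0,"ty":0,"tz":65,"ax":0,"ay":0,"az":0,"grip":0.1},{"tx":0,"ty":0,"tz":78,"ax":0,"ay":0,"az":0,"grip":0.1},{"tx":0,"ty":0,"tz":78,"ax":0,"ay":0,"az":0,"grip":0.1}], force=40)

```text
clock: 2.93
ee_pos: [0.4814, 0.0792, 0.1722]
ee_rot: [2.357, 2.072, 0.008]
contact_force: [0.1, 0.1, -0.2]
opening: 0.0211
finger_force: 39.2
```

```bash
python3 - <<'E'
from h import *
p,d=grab_frame("side"); p2,d2=grab_frame("top")
c=cv2.resize(p[130:240,215:325],None,fx=5,fy=5,interpolation=cv2.INTER_CUBIC)
c2=cv2.resize(p2[170:235,255:310],None,fx=5,fy=5,interpolation=cv2.INTER_CUBIC)
w=np.zeros((550,825,3),np.uint8); w[:,:550]=c; w[:325,550:]=c2
cv2.imwrite("pics/pin1.png",cv2.resize(w,None,fx=.96,fy=.96))
E
```

```text
(no output)
```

View pics/pin1.png

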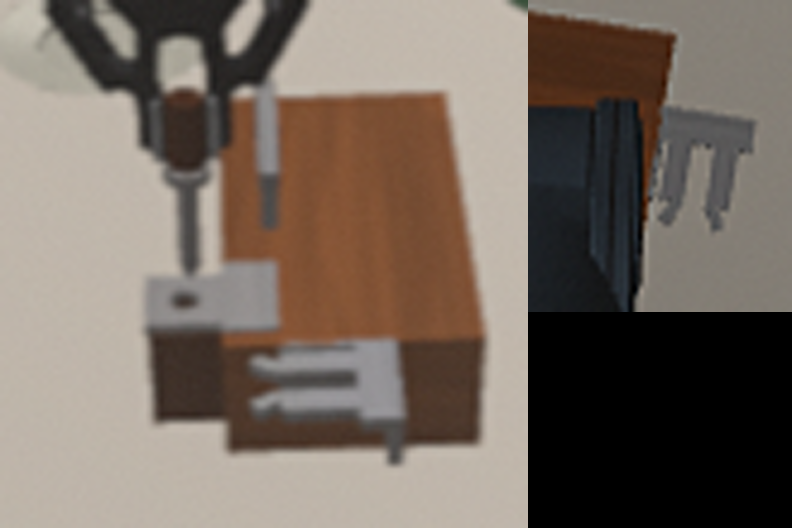

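The pin is out and hanging upright over the bore at crop (190,230). The slot of the notch bracket is at crop (320,375). I'll check the pin's axis and the slot's centreline.

```bash
python3 - <<'E'
from h import *
O=np.array([.5785,.1476]);a=np.radians(-7.31);X=np.array([np.cos(a),np.sin(a)]);Y=np.array([-X[1],X[0]])
ch=lambda w:np.array([(w[:2]-O)@X,(w[:2]-O)@Y])*1000
p,d=grab_frame("side"); P=cloud("side",d); o=get_obs(); print("tcp",o["ee_pos"],ch(o["ee_pos"]))
Q=P.reshape(-1,3); e=o["ee_pos"]
for lo,hi in((.105,.125),(.125,.145),(.17,.2)):
    m=(np.abs(Q[:,0]-e[0])<.03)&(np.abs(Q[:,1]-e[1])<.03)&(Q[:,2]>lo)&(Q[:,2]<hi)
    q=Q[m]; print(lo,m.sum(),np.median(q,0).round(4),q.min(0).round(4),q.max(0).round(4))
# slot edges, top image rows
g=cv2.cvtColor(cv2.imread("pics/top0.png"),cv2.COLOR_BGR2GRAY).astype(int)
for v in(203,205,207): print(v,g[v,280:304])
for u,v in((291.2,205),): print(ch(atz("top",u,v,.077)))
for s in((-8,-152),(-40,-152)): w=O+s[0]/1000*X+s[1]/1000*Y; print(s,w,proj("top",[*w,.077]),proj("side",[*w,.077]))
E
```

```text
tcp [0.47949958 0.07921045 0.16935285] [-89.49403835 -80.43028481]
0.105 32 [0.4814 0.0733 0.1151] [0.4765 0.0666 0.1059] [0.4877 0.078  0.1245]
0.125 30 [0.4826 0.0741 0.1356] [0.4773 0.0693 0.1261] [0.4884 0.08   0.1448]
0.17 178 [0.482  0.0691 0.1869] [0.4585 0.0617 0.1701] [0.5047 0.0773 0.1999]
203 [ 54  79  93 104  75  84  80  74  82 121 118 116 121  89  77  83  80  73
  93 120 119 117 117 116]
205 [ 61  65 122  89  80  84  81  71 107 119 116 115 122  76  80  80  79  69
 109 117 116 115 116 117]
207 [ 69  74 118  75  80  80  80  70 118 117 116 117 113  74  80  82  78  80
 122 117 115 116 116 116]
[ -16.09486616 -155.25975402]
(-8, -152) [ 0.55122489 -0.00214668] [290.57998577 202.33536496] [286.15179809 208.32454296]
(-40, -152) [0.51948498 0.00192493] [289.02050796 212.2538795 ] [273.30188616 208.75225412]
```

>>> drive_tool(commands=[{"tx":-2,"ty":-36,"tz":0,"ax":0,"ay":0,"az":0,"grip":0.1},{"tx":-4.6,"ty":-71.6,"tz":0,"ax":0,"ay":0,"az":0,"grip":0.1},{"tx":-4.6,"ty":-71.6,"tz":-35,"ax":0,"ay":0,"az":0,"grip":0.1},{"tx":-4.6,"ty":-71.6,"tz":-60,"ax":0,"ay":0,"az":0,"grip":0.1},{"tx":-4.6,"ty":-71.6,"tz":-73,"ax":0,"ay":0,"az":0,"grip":0.1},{"tx":-4.6,"ty":-71.6,"tz":-73,"ax":0,"ay":0,"az":0,"grip":0.1},{"tx":-4.6,"ty":-71.6,"tz":-73,"ax":0,"ay":0,"az":0,"grip":0.1}], force=40)

```text
clock: 3.67
ee_pos: [0.4741, 0.0072, 0.0956]
ee_rot: [-2.359, -2.073, 0.003]
contact_force: [0.3, -0.1, -0.3]
opening: 0.0212
finger_force: 39.2
```

>>> drive_tool(commands=[{"tx":15,"ty":-1.4,"tz":0,"ax":0,"ay":0,"az":0,"grip":0.1},{"tx":27,"ty":-2.9,"tz":0,"ax":0,"ay":0,"az":0,"grip":0.1},{"tx":39,"ty":-4.5,"tz":0,"ax":0,"ay":0,"az":0,"grip":0.1},{"tx":51,"ty":-6,"tz":0,"ax":0,"ay":0,"az":0,"grip":0.1},{"tx":63,"ty":-7.6,"tz":0,"ax":0,"ay":0,"az":0,"grip":0.1},{"tx":72,"ty":-8.7,"tz":0,"ax":0,"ay":0,"az":0,"grip":0.1},{"tx":77,"ty":-9.4,"tz":0,"ax":0,"ay":0,"az":0,"grip":0.1},{"tx":77,"ty":-9.4,"tz":0,"ax":0,"ay":0,"az":0,"grip":0.1}], force=40)

```text
clock: 4.33
ee_pos: [0.5512, -0.0016, 0.0966]
ee_rot: [-2.357, -2.074, 0.002]
contact_force: [-2.0, 0.6, -0.9]
opening: 0.021
finger_force: 39.7
```

>>> drive_tool(commands=[{"tx":1,"ty":-0.1,"tz":0,"ax":0,"ay":0,"az":0,"grip":0.1},{"tx":2,"ty":-0.3,"tz":0,"ax":0,"ay":0,"az":0,"grip":0.1},{"tx":2,"ty":-0.3,"tz":0,"ax":0,"ay":0,"az":0,"grip":0.1},{"tx":2,"ty":-0.3,"tz":0,"ax":0,"ay":0,"az":0,"grip":0.1}], force=40)

```text
clock: 4.67
ee_pos: [0.5515, -0.0017, 0.0964]
ee_rot: [-2.356, -2.073, 0.004]
contact_force: [-6.6, 1.1, 3.6]
opening: 0.0213
finger_force: 40.7
```

>>> drive_tool(commands=[{"tx":-1,"ty":0.1,"tz":-1.5,"ax":0,"ay":0,"az":0,"grip":0.1},{"tx":-1,"ty":0.1,"tz":-3,"ax":0,"ay":0,"az":0,"grip":0.1},{"tx":-1,"ty":0.1,"tz":-4,"ax":0,"ay":0,"az":0,"grip":0.1},{"tx":-1,"ty":0.1,"tz":-4,"ax":0,"ay":0,"az":0,"grip":0.1}], force=40)

```text
clock: 5.0
ee_pos: [0.5512, -0.0018, 0.0922]
ee_rot: [-2.358, -2.074, 0.003]
contact_force: [-5.0, 0.5, -0.2]
opening: 0.0211
finger_force: 40.1
```

>>> drive_tool(commands=[{"tx":0,"ty":0,"tz":-1,"ax":0,"ay":0,"az":0,"grip":0.1},{"tx":0,"ty":0,"tz":-1.5,"ax":0,"ay":0,"az":0,"grip":0.1},{"tx":0,"ty":0,"tz":-1.5,"ax":0,"ay":0,"az":0,"grip":0.1}], force=40)

```text
clock: 5.25
ee_pos: [0.5512, -0.0018, 0.0919]
ee_rot: [-2.358, -2.073, 0.001]
contact_force: [-10.5, 1.6, 14.5]
opening: 0.0212
finger_force: 41.6
```

Collar contact shows 14.5 N upward. I'll ease off, release and rise.

>>> drive_tool(commands=[{"tx":-0.5,"ty":0,"tz":1,"ax":0,"ay":0,"az":0,"grip":0.1},{"tx":-0.5,"ty":0,"tz":1,"ax":0,"ay":0,"az":0,"grip":0.3},{"tx":-0.5,"ty":0,"tz":1,"ax":0,"ay":0,"az":0,"grip":0.5},{"tx":-0.5,"ty":0,"tz":1,"ax":0,"ay":0,"az":0,"grip":0.5},{"tx":-0.5,"ty":0,"tz":1,"ax":0,"ay":0,"az":0,"grip":0.5},{"tx":-0.5,"ty":0,"tz":15,"ax":0,"ay":0,"az":0,"grip":0.5},{"tx":-0.5,"ty":0,"tz":40,"ax":0,"ay":0,"az":0,"grip":0.5},{"tx":-0.5,"ty":0,"tz":70,"ax":0,"ay":0,"az":0,"grip":0.5},{"tx":-0.5,"ty":0,"tz":90,"ax":0,"ay":0,"az":0,"grip":0.5},{"tx":-0.5,"ty":0,"tz":90,"ax":0,"ay":0,"az":0,"grip":0.5}], force=40)

```text
clock: 6.08
ee_pos: [0.5547, -0.0025, 0.1849]
ee_rot: [2.356, 2.071, 0.008]
contact_force: [1.0, -0.4, -0.8]
opening: 0.0427
finger_force: 0.0
```

```bash
python3 - <<'E'
from h import *
p,d=grab_frame("side"); P=cloud("side",d)
c=cv2.resize(p[90:240,200:340],None,fx=4,fy=4,interpolation=cv2.INTER_CUBIC)
cv2.imwrite("pics/pin2.png",c); print(get_obs()["ee_pos"])
Q=P.reshape(-1,3)
m=(np.abs(Q[:,0]-.5512)<.02)&(np.abs(Q[:,1]+.002)<.02)
for lo,hi in((.02,.06),(.09,.11),(.11,.125)):
    q=Q[m&(Q[:,2]>lo)&(Q[:,2]<hi)]; print(lo,len(q),q.mean(0).round(4))
E
```

```text
[ 0.55376829 -0.00219817  0.18295266]
0.02 48 [ 0.5524 -0.0083  0.0364]
0.09 57 [ 0.5516 -0.0119  0.0999]
0.11 44 [ 0.5511 -0.0114  0.1172]
```

View pics/pin2.png

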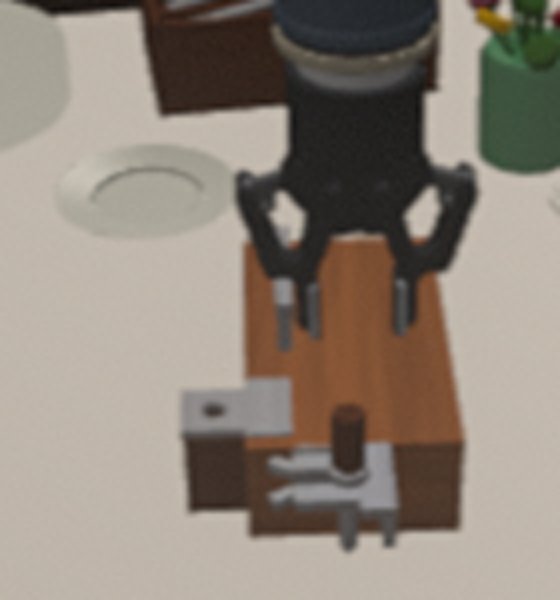

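The pin stands upright in the notch at its closed end, at crop (348,470). Next is the lid handle.

>>> drive_tool(commands=[{"tx":-3,"ty":41,"tz":0,"ax":0,"ay":0,"az":0,"grip":0.5},{"tx":-6,"ty":82,"tz":0,"ax":0,"ay":0,"az":0,"grip":0.5},{"tx":-9,"ty":123,"tz":0,"ax":0,"ay":0,"az":0,"grip":0.5},{"tx":-12,"ty":160,"tz":0,"ax":0,"ay":0,"az":0,"grip":0.5},{"tx":-12.5,"ty":184,"tz":0,"ax":0,"ay":0,"az":0,"grip":0.5},{"tx":-12.5,"ty":184,"tz":-30,"ax":0,"ay":0,"az":0,"grip":0.5},{"tx":-12.5,"ty":184,"tz":-65,"ax":0,"ay":0,"az":0,"grip":0.5},{"tx":-12.5,"ty":184,"tz":-88,"ax":0,"ay":0,"az":0,"grip":0.5},{"tx":-12.5,"ty":184,"tz":-88,"ax":0,"ay":0,"az":0,"grip":0.5},{"tx":-12.5,"ty":184,"tz":-88,"ax":0,"ay":0,"az":0,"grip":0.2},{"tx":-12.5,"ty":184,"tz":-88,"ax":0,"ay":0,"az":0,"grip":0.1},{"tx":-12.5,"ty":184,"tz":-88,"ax":0,"ay":0,"az":0,"grip":0.05},{"tx":-12.5,"ty":184,"tz":-88,"ax":0,"ay":0,"az":0,"grip":0.05},{"tx":-12.5,"ty":184,"tz":-88,"ax":0,"ay":0,"az":0,"grip":0.05}], force=40)

```text
clock: 7.3
ee_pos: [0.5405, 0.1819, 0.0942]
ee_rot: [2.359, 2.074, 0.003]
contact_force: [0.5, -2.1, 5.2]
opening: 0.0115
finger_force: 41.1
```

>>> drive_tool(commands=[{"tx":10,"ty":-1.3,"tz":0,"ax":0,"ay":0,"az":0,"grip":0.05},{"tx":28,"ty":-3.6,"tz":0,"ax":0,"ay":0,"az":0,"grip":0.05},{"tx":46,"ty":-5.9,"tz":0,"ax":0,"ay":0,"az":0,"grip":0.05},{"tx":64,"ty":-8.2,"tz":0,"ax":0,"ay":0,"az":0,"grip":0.05},{"tx":82,"ty":-10.5,"tz":0,"ax":0,"ay":0,"az":0,"grip":0.05},{"tx":100,"ty":-12.8,"tz":0,"ax":0,"ay":0,"az":0,"grip":0.05},{"tx":116,"ty":-14.9,"tz":0,"ax":0,"ay":0,"az":0,"grip":0.05},{"tx":127,"ty":-16.3,"tz":0,"ax":0,"ay":0,"az":0,"grip":0.05},{"tx":134,"ty":-17.2,"tz":0,"ax":0,"ay":0,"az":0,"grip":0.05},{"tx":138,"ty":-17.7,"tz":0,"ax":0,"ay":0,"az":0,"grip":0.05},{"tx":140,"ty":-18,"tz":0,"ax":0,"ay":0,"az":0,"grip":0.05},{"tx":141,"ty":-18.1,"tz":0,"ax":0,"ay":0,"az":0,"grip":0.05},{"tx":141,"ty":-18.1,"tz":0,"ax":0,"ay":0,"az":0,"grip":0.05}], force=40)

```text
clock: 8.38
ee_pos: [0.6764, 0.1643, 0.0942]
ee_rot: [-2.354, -2.071, 0.009]
contact_force: [-20.7, -1.1, 19.3]
opening: 0.0111
finger_force: 43.3
```

>>> drive_tool(commands=[{"tx":2,"ty":-0.3,"tz":-1,"ax":0,"ay":0,"az":0,"grip":0.05},{"tx":3,"ty":-0.4,"tz":-1.5,"ax":0,"ay":0,"az":0,"grip":0.05},{"tx":3,"ty":-0.4,"tz":-1.5,"ax":0,"ay":0,"az":0,"grip":0.05},{"tx":3,"ty":-0.4,"tz":-1.5,"ax":0,"ay":0,"az":0,"grip":0.05},{"tx":3,"ty":-0.4,"tz":-1.5,"ax":0,"ay":0,"az":0,"grip":0.05}], force=40)

```text
clock: 8.8
ee_pos: [0.6764, 0.1643, 0.094]
ee_rot: [-2.35, -2.069, 0.014]
contact_force: [-36.5, -1.3, 39.1]
opening: 0.0111
finger_force: 45.8
```

```bash
cat > lid.py <<'E'
from h import *
O=np.array([.5785,.1476]);a=np.radians(-7.31);X=np.array([np.cos(a),np.sin(a)]);Y=np.array([-X[1],X[0]])
p,d=grab_frame("top"); P=cloud("top",d); cv2.imwrite("pics/top_lid.png",p); np.save("top_lid.npy",d)
x=(P[...,:2]-O)@X*1000; y=(P[...,:2]-O)@Y*1000
m=(np.abs(P[...,2]-.077)<.008)&(y>-40)&(y<120)
for lo in range(-40,120,20):
    s=x[m&(y>lo)&(y<lo+20)&(x>30)&(x<260)]
    if len(s): print(lo,len(s),np.percentile(s,[1,99]).round(1))
E
python3 lid.py
```

```text
-40 269 [ 65.6 209.2]
-20 257 [ 65.5 209.1]
0 187 [ 65.1 208.7]
20 10 [185.7 207.6]
```

The lid is hard against its stop: no travel under 36 N, and its edge is at about 209 of 210 mm. I'll relax, release and rise.

>>> drive_tool(commands=[{"tx":-5,"ty":0.6,"tz":1,"ax":0,"ay":0,"az":0,"grip":0.05},{"tx":-6,"ty":0.7,"tz":2,"ax":0,"ay":0,"az":0,"grip":0.05},{"tx":-6,"ty":0.7,"tz":2,"ax":0,"ay":0,"az":0,"grip":0.3},{"tx":-6,"ty":0.7,"tz":2,"ax":0,"ay":0,"az":0,"grip":0.5},{"tx":-6,"ty":0.7,"tz":2,"ax":0,"ay":0,"az":0,"grip":0.5},{"tx":-6,"ty":0.7,"tz":2,"ax":0,"ay":0,"az":0,"grip":0.5},{"tx":-6,"ty":0.7,"tz":20,"ax":0,"ay":0,"az":0,"grip":0.5},{"tx":-6,"ty":0.7,"tz":50,"ax":0,"ay":0,"az":0,"grip":0.5},{"tx":-6,"ty":0.7,"tz":90,"ax":0,"ay":0,"az":0,"grip":0.5},{"tx":-46,"ty":0.7,"tz":110,"ax":0,"ay":0,"az":0,"grip":0.5},{"tx":-86,"ty":0.7,"tz":110,"ax":0,"ay":0,"az":0,"grip":0.5},{"tx":-126,"ty":0.7,"tz":110,"ax":0,"ay":0,"az":0,"grip":0.5},{"tx":-166,"ty":0.7,"tz":110,"ax":0,"ay":0,"az":0,"grip":0.5},{"tx":-206,"ty":0.7,"tz":110,"ax":0,"ay":0,"az":0,"grip":0.5},{"tx":-226,"ty":0.7,"tz":110,"ax":0,"ay":0,"az":0,"grip":0.5},{"tx":-226,"ty":0.7,"tz":110,"ax":0,"ay":0,"az":0,"grip":0.5},{"tx":-226,"ty":0.7,"tz":110,"ax":0,"ay":0,"az":0,"grip":0.5}], force=40)

```text
clock: 10.27
ee_pos: [0.4575, 0.1646, 0.202]
ee_rot: [-2.358, -2.076, -0.002]
contact_force: [0.5, 0.2, -0.1]
opening: 0.0428
finger_force: 0.0
```

```bash
python3 lid.py; python3 - <<'E'
import cv2
from h import *
print(get_obs()["ee_pos"])
p=cv2.imread("pics/top_lid.png"); c=cv2.resize(p[130:240,190:310],None,fx=5,fy=5,interpolation=cv2.INTER_CUBIC); cv2.imwrite("pics/open.png",cv2.convertScaleAbs(c,alpha=1.5))
E
```

```text
-40 275 [ 64.4 209.6]
-20 254 [ 64.  208.9]
0 246 [ 63.8 209.4]
20 244 [ 63.7 209.5]
40 251 [ 65.1 208.6]
60 248 [ 64.4 210. ]
80 274 [ 63.8 208.1]
100 287 [ 35.2 208.6]
[0.45864425 0.16453174 0.20193763]
```

View pics/open.png

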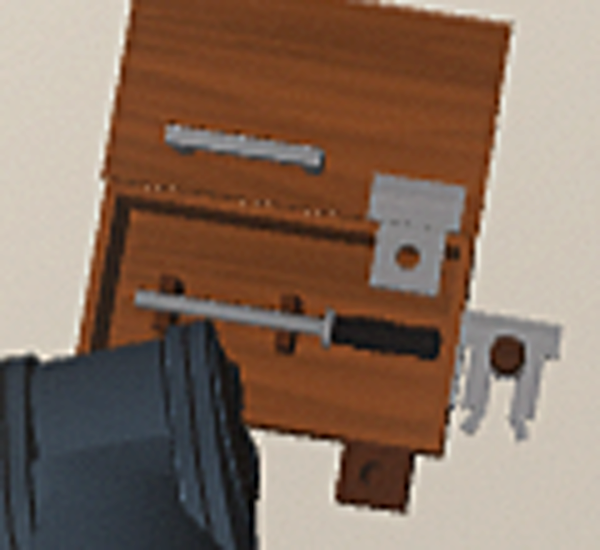

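The lid is fully open and the steel lies in its rests. Its tip is at crop (137,298), its guard at (327,328), and the gap between the rests is at about (230,313). The pin is at the end of the notch (507,355). Now I'll compute the steel's position.

```bash
python3 - <<'E'
from h import *
O=np.array([.5785,.1476]);a=np.radians(-7.31);X=np.array([np.cos(a),np.sin(a)]);Y=np.array([-X[1],X[0]])
ch=lambda w:np.array([(w[:2]-O)@X,(w[:2]-O)@Y])*1000
tip=atz("top",190+137/5-.4,130+298/5-.4,.048); g=atz("top",190+330/5-.4,130+328/5-.4,.048)
for w in(tip,g): print(w,ch(w))
# origin: 62 from tip toward guard
u=(tip-g)/np.linalg.norm(tip-g); o=tip-.062*u; print("len",np.linalg.norm(tip-g),"origin",o,ch(o),"pred",O+.032*Y, "yaw",np.degrees(np.arctan2(u[1],u[0])))
# rods by depth
d=np.load("top_lid.npy");P=cloud("top",d);x=(P[...,:2]-O)@X*1000; y=(P[...,:2]-O)@Y*1000
m=(np.abs(x)<20)&(y>0)&(y<65)&(np.abs(P[...,2]-.052)<.008); print("rod x by depth",m.sum(),np.median(x[m]))
# stand
Pt=cloud("top",np.load("top0.npy")); S=np.array([.5467,-.282]); b=np.radians(96.57); SX=np.array([np.cos(b),np.sin(b)]); SY=np.array([-SX[1],SX[0]])
sx=(Pt[...,:2]-S)@SX*1000; sy=(Pt[...,:2]-S)@SY*1000; z=Pt[...,2]*1000
m=(np.abs(sx)<75)&(np.abs(sy)<45)&(z>45)
i=np.argsort(sx[m]); print(np.c_[sx[m],sy[m],z[m]][i].round(0).astype(int)[::3].tolist())
E
```

```text
[0.59003584 0.23760203 0.048     ] [-9.57669276e-03  9.07383051e+01]
[0.57405591 0.11162005 0.048     ] [  0.17003684 -36.25297479]
len 0.1269914069340814 origin [0.58223408 0.17609485 0.048     ] [ 0.07811459 28.73836714] pred [0.58257161 0.17933991] yaw 82.77103777134288
rod x by depth 70 0.08508023439142934
[[-56, 15, 96], [-53, 13, 107], [-53, 15, 96], [-52, 9, 101], [-51, 8, 93], [-50, 14, 95], [-49, 21, 96], [-48, 12, 102], [-48, 24, 57], [-48, 23, 45], [-47, 22, 74], [-47, 26, 89], [-45, 14, 59], [-44, 1, 57], [-44, 17, 52], [-43, -17, 99], [-42, -20, 104], [-41, -8, 62], [-40, 1, 60], [-39, -2, 65], [-38, -17, 104], [-38, -12, 89], [-38, -14, 77], [-38, -10, 47], [-38, -3, 59], [-37, -15, 95], [-37, -15, 67], [-37, -5, 63], [-36, 13, 56], [-36, 3, 50], [35, 4, 63], [36, -21, 101], [37, -5, 63], [38, -10, 85], [39, 9, 80], [39, -8, 75], [40, 17, 63], [41, 8, 74], [41, -13, 90], [43, -15, 99], [43, -9, 61], [43, -17, 49], [44, -11, 46], [45, 25, 91], [47, 17, 108], [48, 28, 87], [49, 25, 92], [50, 13, 104], [51, 21, 92], [52, 12, 100], [52, 25, 55], [52, 11, 85], [53, 25, 99]]
```

>>> drive_tool(commands=[{"tx":40,"ty":4,"tz":0,"ax":0,"ay":0,"az":0,"grip":0.5},{"tx":80,"ty":8,"tz":0,"ax":0,"ay":0,"az":0,"grip":0.5},{"tx":110,"ty":11,"tz":0,"ax":0,"ay":0,"az":0,"grip":0.5},{"tx":123.5,"ty":12,"tz":0,"ax":0,"ay":0,"az":0,"grip":0.5},{"tx":123.5,"ty":12,"tz":0,"ax":0,"ay":0,"az":0,"grip":0.5},{"tx":123.5,"ty":12,"tz":-40,"ax":0,"ay":0,"az":0,"grip":0.5},{"tx":123.5,"ty":12,"tz":-80,"ax":0,"ay":0,"az":0,"grip":0.5},{"tx":123.5,"ty":12,"tz":-115,"ax":0,"ay":0,"az":0,"grip":0.5},{"tx":123.5,"ty":12,"tz":-145,"ax":0,"ay":0,"az":0,"grip":0.5},{"tx":123.5,"ty":12,"tz":-165,"ax":0,"ay":0,"az":0,"grip":0.5},{"tx":123.5,"ty":12,"tz":-172,"ax":0,"ay":0,"az":0,"grip":0.5},{"tx":123.5,"ty":12,"tz":-172,"ax":0,"ay":0,"az":0,"grip":0.5},{"tx":123.5,"ty":12,"tz":-172,"ax":0,"ay":0,"az":0,"grip":0.2},{"tx":123.5,"ty":12,"tz":-172,"ax":0,"ay":0,"az":0,"grip":0.05},{"tx":123.5,"ty":12,"tz":-172,"ax":0,"ay":0,"az":0,"grip":0.05},{"tx":123.5,"ty":12,"tz":-172,"ax":0,"ay":0,"az":0,"grip":0.05},{"tx":123.5,"ty":12,"tz":-172,"ax":0,"ay":0,"az":0,"grip":0.05}], force=80)

```text
clock: 11.73
ee_pos: [0.5808, 0.1764, 0.0311]
ee_rot: [-2.358, -2.074, -0.001]
contact_force: [-4.4, -0.9, 4.8]
opening: 0.0093
finger_force: 78.0
```

>>> drive_tool(commands=[{"tx":0.5,"ty":0,"tz":5,"ax":0,"ay":0,"az":0,"grip":0.05},{"tx":0.5,"ty":0,"tz":12,"ax":0,"ay":0,"az":0,"grip":0.05},{"tx":0.5,"ty":0,"tz":25,"ax":0,"ay":0,"az":0,"grip":0.05},{"tx":0.5,"ty":0,"tz":45,"ax":0,"ay":0,"az":0,"grip":0.05},{"tx":0.5,"ty":0,"tz":70,"ax":0,"ay":0,"az":0,"grip":0.05},{"tx":0.5,"ty":0,"tz":100,"ax":0,"ay":0,"az":0,"grip":0.05},{"tx":0.5,"ty":0,"tz":130,"ax":0,"ay":0,"az":0,"grip":0.05},{"tx":0.5,"ty":0,"tz":145,"ax":0,"ay":0,"az":0,"grip":0.05},{"tx":0.5,"ty":0,"tz":145,"ax":0,"ay":0,"az":0,"grip":0.05},{"tx":0.5,"ty":0,"tz":145,"ax":0,"ay":0,"az":0,"grip":0.05}], force=80)

```text
clock: 12.57
ee_pos: [0.5824, 0.1763, 0.176]
ee_rot: [2.358, 2.074, 0.005]
contact_force: [-0.1, -0.0, -2.7]
opening: 0.0095
finger_force: 78.2
```

>>> drive_tool(commands=[{"tx":-1.2,"ty":-15,"tz":0,"ax":0,"ay":0,"az":1,"grip":0.05},{"tx":-3.5,"ty":-45,"tz":0,"ax":0,"ay":0,"az":2,"grip":0.05},{"tx":-6.2,"ty":-80,"tz":0,"ax":0,"ay":0,"az":3,"grip":0.05},{"tx":-9.3,"ty":-120,"tz":0,"ax":0,"ay":0,"az":4,"grip":0.05},{"tx":-12.5,"ty":-160,"tz":0,"ax":0,"ay":0,"az":5,"grip":0.05},{"tx":-15.6,"ty":-200,"tz":0,"ax":0,"ay":0,"az":6,"grip":0.05},{"tx":-18.7,"ty":-240,"tz":0,"ax":0,"ay":0,"az":7,"grip":0.05},{"tx":-21.8,"ty":-280,"tz":0,"ax":0,"ay":0,"az":8.5,"grip":0.05},{"tx":-24.9,"ty":-320,"tz":0,"ax":0,"ay":0,"az":10,"grip":0.05},{"tx":-28,"ty":-360,"tz":0,"ax":0,"ay":0,"az":11,"grip":0.05},{"tx":-31.2,"ty":-400,"tz":0,"ax":0,"ay":0,"az":12,"grip":0.05},{"tx":-33.9,"ty":-435,"tz":0,"ax":0,"ay":0,"az":13,"grip":0.05},{"tx":-35.2,"ty":-452,"tz":0,"ax":0,"ay":0,"az":13.9,"grip":0.05},{"tx":-35.7,"ty":-458,"tz":0,"ax":0,"ay":0,"az":13.9,"grip":0.05},{"tx":-35.7,"ty":-458,"tz":0,"ax":0,"ay":0,"az":13.9,"grip":0.05},{"tx":-35.7,"ty":-458,"tz":0,"ax":0,"ay":0,"az":13.9,"grip":0.05}], force=80)

```text
clock: 13.9
ee_pos: [0.5459, -0.2805, 0.1734]
ee_rot: [-2.089, -2.344, -0.001]
contact_force: [0.2, -0.4, -1.2]
opening: 0.0092
finger_force: 78.2
```

```bash
python3 - <<'E'
from h import *
p,d=grab_frame("top"); p2,d2=grab_frame("side"); cv2.imwrite("pics/t3.png",p); cv2.imwrite("pics/s3.png",p2)
o=get_obs(); e=o["ee_pos"]; print(e,o["ee_rot"])
for n,dd in(("top",d),("side",d2)):
    Q=cloud(n,dd).reshape(-1,3); S=np.array([.5467,-.282]); b=np.radians(96.57); SX=np.array([np.cos(b),np.sin(b)]); SY=np.array([-SX[1],SX[0]])
    sx=(Q[:,:2]-S)@SX*1000; sy=(Q[:,:2]-S)@SY*1000; z=Q[:,2]*1000
    m=(np.abs(sy)<25)&(z>150)&(z<225)
    for lo in range(-150,80,15):
        k=m&(sx>lo)&(sx<lo+15)
        if k.sum()>2: print(n,lo,k.sum(),"sy",np.median(sy[k]).round(1),"z",np.percentile(z[k],[10,50,90]).round(0))
    k=m&(np.abs(sx)>25); print("ext",sx[k].min(),sx[k].max())
a=cv2.resize(p[170:270,340:440],None,fx=4,fy=4); c=cv2.resize(p2[220:360,220:360],(560,560)); 
w=np.zeros((560,800,3),np.uint8); w[:,:400][:400]=a; w[:400,400:]=cv2.resize(c,(400,400)); cv2.imwrite("pics/st.png",w[:400])
E
```

```text
[ 0.54650736 -0.27953091  0.17384519] [-2.08691263e+00 -2.34628745e+00 -1.12481190e-03]
top 0 10 sy 3.6 z [179. 189. 204.]
top 15 20 sy -2.5 z [192. 196. 199.]
top 30 21 sy -3.0 z [192. 194. 197.]
top 45 20 sy -2.1 z [192. 196. 198.]
top 60 8 sy -3.0 z [194. 194. 195.]
ext -515.3961681028541 64.00356383411855
side -150 38 sy -2.3 z [188. 192. 198.]
side -135 111 sy 0.4 z [190. 198. 201.]
side -120 91 sy 0.4 z [193. 198. 200.]
side -105 93 sy 0.9 z [193. 199. 201.]
side -90 76 sy 0.4 z [195. 199. 201.]
side -75 112 sy 0.7 z [191. 199. 203.]
side -60 29 sy -0.6 z [193. 195. 197.]
side -45 43 sy -1.1 z [193. 196. 197.]
side -30 45 sy -0.8 z [193. 196. 197.]
side -15 287 sy 2.9 z [187. 202. 221.]
side 0 68 sy -7.3 z [194. 205. 222.]
side 45 7 sy 3.1 z [191. 194. 195.]
ext -137.34923285199594 1692.586599654847
```

View pics/st.png

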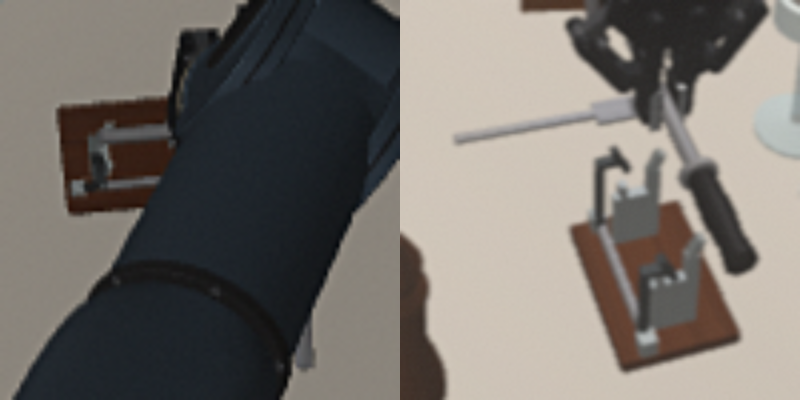

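The steel is held level, with its axis at about 193 mm. The tip is at sx≈64 and the handle end at -137, so it sits about 2 mm off centre. I'll correct that and go down to just above the jaw.

>>> drive_tool(commands=[{"tx":-0.7,"ty":-2.4,"tz":0,"ax":0,"ay":0,"az":0,"grip":0.05},{"tx":-0.7,"ty":-2.4,"tz":-20,"ax":0,"ay":0,"az":0,"grip":0.05},{"tx":-0.7,"ty":-2.4,"tz":-45,"ax":0,"ay":0,"az":0,"grip":0.05},{"tx":-0.7,"ty":-2.4,"tz":-65,"ax":0,"ay":0,"az":0,"grip":0.05},{"tx":-0.7,"ty":-2.4,"tz":-77,"ax":0,"ay":0,"az":0,"grip":0.05},{"tx":-0.7,"ty":-2.4,"tz":-77,"ax":0,"ay":0,"az":0,"grip":0.05},{"tx":-0.7,"ty":-2.4,"tz":-77,"ax":0,"ay":0,"az":0,"grip":0.05}], force=110)

```text
clock: 14.58
ee_pos: [0.5455, -0.2838, 0.0974]
ee_rot: [-2.089, -2.345, 0.0]
contact_force: [0.1, -0.0, -1.1]
opening: 0.0085
finger_force: 107.5
```

```bash
python3 - <<'E'
from h import *
p2,d2=grab_frame("side"); o=get_obs(); e=o["ee_pos"]; print(e,o["contact_force"])
S=np.array([.5467,-.282]); b=np.radians(96.57); SX=np.array([np.cos(b),np.sin(b)]); SY=np.array([-SX[1],SX[0]])
Q=cloud("side",d2).reshape(-1,3); sx=(Q[:,:2]-S)@SX*1000; sy=(Q[:,:2]-S)@SY*1000; z=Q[:,2]*1000
for lo in(-135,-120,-105,-90,-60,-50,-40,-30,30,45):
    k=(sx>lo)&(sx<lo+12)&(np.abs(sy)<15)&(z>104)&(z<140)
    if k.sum()>2: print(lo,k.sum(),"sy",np.median(sy[k]).round(1),"z",np.percentile(z[k],[10,50,90]).round(0))
k=(sx<-50)&(sx>-160)&(np.abs(sy)<15)&(z>104)&(z<140); print("handle end",np.percentile(sx[k],1))
cv2.imwrite("pics/st2.png",cv2.resize(p2[230:370,230:380],None,fx=4,fy=4,interpolation=cv2.INTER_CUBIC))
E
```

```text
[ 0.54591897 -0.28426327  0.09825689] [ 0.10990793 -0.21780689 -2.18719459]
-135 58 sy 1.2 z [118. 123. 125.]
-120 72 sy 1.8 z [118. 122. 124.]
-105 68 sy 2.2 z [118. 123. 125.]
-90 58 sy 1.2 z [119. 123. 124.]
-60 32 sy 0.6 z [117. 119. 121.]
-50 36 sy 0.3 z [116. 120. 121.]
-40 31 sy 0.4 z [116. 120. 121.]
-30 31 sy 0.7 z [117. 119. 121.]
handle end -140.6225404017089
```

View pics/st2.png

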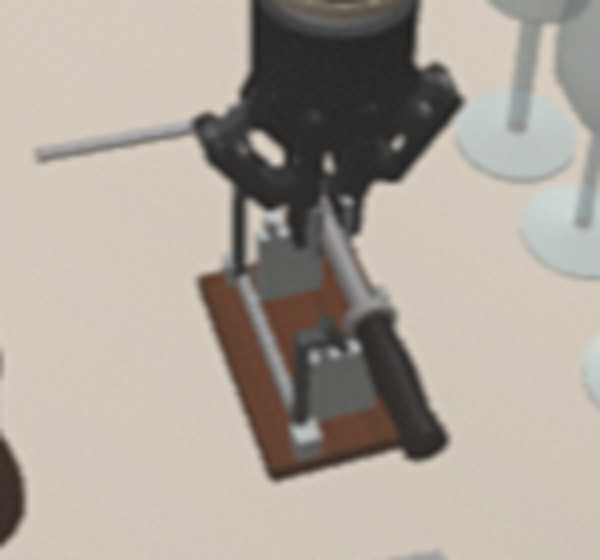

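The steel is level, with its axis at 117 mm, above the noses and between the tines. It is about 2 mm toward the handle. I'll shift it by +2 mm and press down in steps.

>>> drive_tool(commands=[{"tx":-0.3,"ty":2.2,"tz":0,"ax":0,"ay":0,"az":0,"grip":0.05},{"tx":-0.3,"ty":2.2,"tz":-4,"ax":0,"ay":0,"az":0,"grip":0.05},{"tx":-0.3,"ty":2.2,"tz":-8,"ax":0,"ay":0,"az":0,"grip":0.05},{"tx":-0.3,"ty":2.2,"tz":-12,"ax":0,"ay":0,"az":0,"grip":0.05},{"tx":-0.3,"ty":2.2,"tz":-16,"ax":0,"ay":0,"az":0,"grip":0.05},{"tx":-0.3,"ty":2.2,"tz":-20,"ax":0,"ay":0,"az":0,"grip":0.05},{"tx":-0.3,"ty":2.2,"tz":-20,"ax":0,"ay":0,"az":0,"grip":0.05}], force=110)

```text
clock: 15.22
ee_pos: [0.5445, -0.2818, 0.0764]
ee_rot: [-2.09, -2.344, 0.001]
contact_force: [-0.6, 0.7, -2.3]
opening: 0.0084
finger_force: 107.5
```

>>> drive_tool(commands=[{"tx":1,"ty":0,"tz":-3,"ax":0,"ay":0,"az":0,"grip":0.05},{"tx":1,"ty":0,"tz":-6,"ax":0,"ay":0,"az":0,"grip":0.05},{"tx":1,"ty":0,"tz":-9,"ax":0,"ay":0,"az":0,"grip":0.05},{"tx":1,"ty":0,"tz":-12,"ax":0,"ay":0,"az":0,"grip":0.05},{"tx":1,"ty":0,"tz":-12,"ax":0,"ay":0,"az":0,"grip":0.05}], force=110)

```text
clock: 15.63
ee_pos: [0.5451, -0.2827, 0.0653]
ee_rot: [-2.091, -2.344, 0.002]
contact_force: [-3.1, -2.5, -0.7]
opening: 0.0086
finger_force: 108.2
```

>>> drive_tool(commands=[{"tx":0,"ty":0,"tz":-3,"ax":0,"ay":0,"az":0,"grip":0.05},{"tx":0,"ty":0,"tz":-6,"ax":0,"ay":0,"az":0,"grip":0.05},{"tx":0,"ty":0,"tz":-9,"ax":0,"ay":0,"az":0,"grip":0.05},{"tx":0,"ty":0,"tz":-12,"ax":0,"ay":0,"az":0,"grip":0.05},{"tx":0,"ty":0,"tz":-14,"ax":0,"ay":0,"az":0,"grip":0.05},{"tx":0,"ty":0,"tz":-14,"ax":0,"ay":0,"az":0,"grip":0.05}], force=110)

```text
clock: 16.13
ee_pos: [0.5451, -0.2821, 0.0512]
ee_rot: [-2.09, -2.343, 0.001]
contact_force: [-5.8, -0.2, 2.4]
opening: 0.0083
finger_force: 108.8
```

>>> drive_tool(commands=[{"tx":0,"ty":0,"tz":-1,"ax":0,"ay":0,"az":0,"grip":0.05},{"tx":0,"ty":0,"tz":-2,"ax":0,"ay":0,"az":0,"grip":0.05},{"tx":0,"ty":0,"tz":-3,"ax":0,"ay":0,"az":0,"grip":0.05},{"tx":0,"ty":0,"tz":-3,"ax":0,"ay":0,"az":0,"grip":0.05},{"tx":0,"ty":0,"tz":-3,"ax":0,"ay":0,"az":0,"grip":0.05}], force=110)

```text
clock: 16.55
ee_pos: [0.5452, -0.2822, 0.0507]
ee_rot: [-2.091, -2.344, -0.001]
contact_force: [-13.5, 4.4, 31.8]
opening: 0.0081
finger_force: 112.2
```

```bash
cat > chk.py <<'E'
from h import *
p2,d2=grab_frame("side"); o=get_obs(); e=o["ee_pos"]; print(e,o["contact_force"],o["wrist_torque"])
S=np.array([.5467,-.282]); b=np.radians(96.57); SX=np.array([np.cos(b),np.sin(b)]); SY=np.array([-SX[1],SX[0]])
Q=cloud("side",d2).reshape(-1,3); sx=(Q[:,:2]-S)@SX*1000; sy=(Q[:,:2]-S)@SY*1000; z=Q[:,2]*1000
for lo in(-135,-120,-105,-90,-60,-30,-20,-10,0,10,20,30,48):
    k=(sx>lo)&(sx<lo+12)&(np.abs(sy)<9)&(z>58)&(z<90)
    if k.sum()>2: print(lo,k.sum(),"sy",np.median(sy[k]).round(1),"z",np.percentile(z[k],[10,50,90]).round(0))
k=(sx<-100)&(sx>-160)&(np.abs(sy)<15)&(z>58)&(z<90); print("handle end",np.percentile(sx[k],1))
cv2.imwrite("pics/st3.png",cv2.resize(p2[230:370,230:380],None,fx=4,fy=4,interpolation=cv2.INTER_CUBIC))
E
python3 chk.py
```

```text
[ 0.54520187 -0.28211877  0.05075066] [-13.74313813   5.10305232  31.19454766] [1.01114318 2.76866473 0.08725652]
-135 62 sy 1.8 z [73. 77. 79.]
-120 58 sy 1.6 z [72. 76. 79.]
-105 59 sy 1.8 z [72. 77. 79.]
-90 52 sy 0.9 z [73. 76. 78.]
-60 33 sy 2.4 z [72. 75. 86.]
-30 28 sy -0.9 z [70. 72. 75.]
-20 68 sy 1.8 z [67. 74. 86.]
-10 36 sy -5.1 z [72. 74. 88.]
0 15 sy -5.6 z [73. 78. 88.]
handle end -139.3262997095615
```

The steel has bottomed: 31 N up, no further travel, and the handle top at 79 mm means the axis is at 68. I'll relax, release and rise.

>>> drive_tool(commands=[{"tx":-1,"ty":0,"tz":2,"ax":0,"ay":0,"az":0,"grip":0.05},{"tx":-1,"ty":0,"tz":2.5,"ax":0,"ay":0,"az":0,"grip":0.05},{"tx":-1,"ty":0,"tz":2.5,"ax":0,"ay":0,"az":0,"grip":0.2},{"tx":-1,"ty":0,"tz":2.5,"ax":0,"ay":0,"az":0,"grip":0.4},{"tx":-1,"ty":0,"tz":2.5,"ax":0,"ay":0,"az":0,"grip":0.4},{"tx":-1,"ty":0,"tz":2.5,"ax":0,"ay":0,"az":0,"grip":0.4},{"tx":-1,"ty":0,"tz":10,"ax":0,"ay":0,"az":0,"grip":0.4},{"tx":-1,"ty":0,"tz":25,"ax":0,"ay":0,"az":0,"grip":0.4},{"tx":-1,"ty":0,"tz":55,"ax":0,"ay":0,"az":0,"grip":0.4},{"tx":-1,"ty":0,"tz":95,"ax":0,"ay":0,"az":0,"grip":0.4},{"tx":-1,"ty":0,"tz":135,"ax":0,"ay":0,"az":0,"grip":0.4},{"tx":-1,"ty":35,"tz":170,"ax":0,"ay":0,"az":0,"grip":0.4},{"tx":-1,"ty":70,"tz":190,"ax":0,"ay":0,"az":0,"grip":0.4},{"tx":-1,"ty":110,"tz":190,"ax":0,"ay":0,"az":0,"grip":0.4},{"tx":-1,"ty":150,"tz":190,"ax":0,"ay":0,"az":0,"grip":0.4},{"tx":-1,"ty":170,"tz":190,"ax":0,"ay":0,"az":0,"grip":0.4},{"tx":-1,"ty":170,"tz":190,"ax":0,"ay":0,"az":0,"grip":0.4}], force=110)

```text
clock: 18.02
ee_pos: [0.5457, -0.1053, 0.239]
ee_rot: [-2.08, -2.352, -0.005]
contact_force: [0.7, 0.1, -1.2]
opening: 0.0342
finger_force: 0.0
```

```bash
python3 chk.py; python3 - <<'E'
from h import *
p,d=grab_frame("top"); P=cloud("top",d)
S=np.array([.5467,-.282]); b=np.radians(96.57); SX=np.array([np.cos(b),np.sin(b)]); SY=np.array([-SX[1],SX[0]])
sx=(P[...,:2]-S)@SX*1000; sy=(P[...,:2]-S)@SY*1000; z=P[...,2]*1000
k=(np.abs(sy)<14)&(z>60)&(z<90)&(np.abs(sx)<150); print("ext",np.percentile(sx[k],[1,99]))
k2=k&(np.abs(sx)<30); print("rod sy,z",np.median(sy[k2]),np.median(z[k2]))
a=cv2.resize(p[140:290,200:440],None,fx=2,fy=2,interpolation=cv2.INTER_CUBIC); s=cv2.imread("pics/st3.png")
w=np.zeros((560,800,3),np.uint8); w[:300,:480]=cv2.convertScaleAbs(a,alpha=1.5); w[:299,480:]=cv2.resize(s,(320,299)); 
c=cv2.resize(p[175:245,345:435],None,fx=3.6,fy=3.6,interpolation=cv2.INTER_CUBIC); w[302:302+c.shape[0],:c.shape[1]]=cv2.convertScaleAbs(c,alpha=1.5); cv2.imwrite("pics/fin.png",w)
E
```

```text
[ 0.54544443 -0.10865604  0.23904702] [-0.25096858 -0.997887   -0.09371937] [-0.06582638  0.00566306  0.02106642]
-135 59 sy 1.7 z [73. 77. 80.]
-120 60 sy 1.4 z [71. 76. 79.]
-105 63 sy 1.9 z [73. 77. 79.]
-90 53 sy 1.8 z [73. 77. 79.]
-60 34 sy 3.1 z [72. 74. 86.]
-30 26 sy -0.1 z [71. 73. 76.]
-20 28 sy 0.4 z [70. 74. 75.]
-10 31 sy -0.1 z [70. 73. 75.]
0 30 sy 0.0 z [70. 74. 75.]
10 25 sy 1.3 z [71. 73. 75.]
20 23 sy 1.3 z [71. 73. 75.]
30 49 sy -0.3 z [62. 74. 80.]
48 12 sy -2.1 z [71. 73. 77.]
handle end -138.87963037904984
ext [-134.90479364   37.62782966]
rod sy,z -1.6345648573858096 74.03965286384121
```

View pics/fin.png

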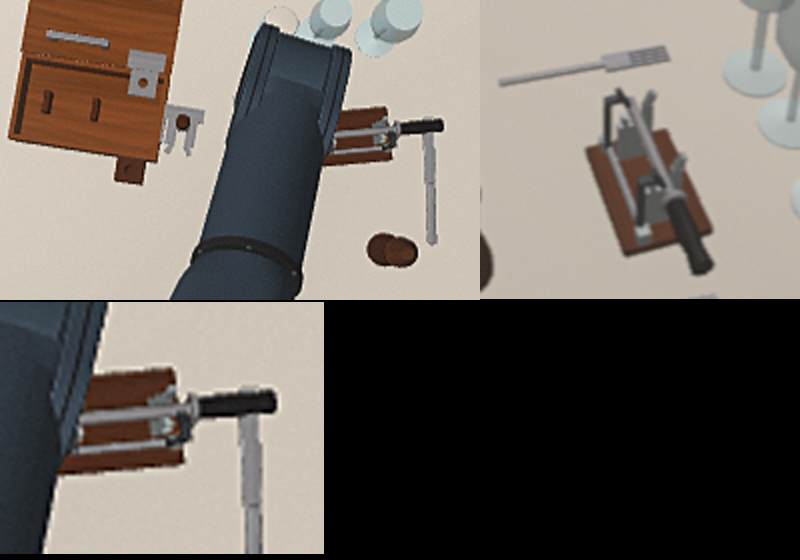

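The steel lies level on both fork floors (top at 74 mm, so the axis is at 68) and is centred to about 1 mm, with the jaw noses over it. The pin is parked, the lid is open and the other tableware has not moved.

```bash
python3 -c "
from station import *
print(sign_off())"
```

```text
the job is handed in; nothing more can be done
None
```

The job is handed in at about 18 s on the robot's clock: the pin is parked upright at the end of the notch, the lid is fully open, and the honing steel lies level and centred in the clip stand; the jaw looks closed over it in the pictures, though I did not measure its angle.

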